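Pour dowel pins from a pan into a grooved rack

ROBOT

A 6-joint arm with a two-finger parallel gripper is mounted at the origin on the work surface; the furniture and walls round the work are solid. World frame = base frame: x ahead of the robot, y to its left, z up, the work surface at z = 0. Lengths are in m, angles in rad, forces in N, time in s.
With the tool pointing down it reaches from about 0.35 to 0.775 m from the base axis. Payload 5.5 kg.
Tool frame: the origin (TCP) lies midway between the tips of the shut fingers; the grasp point (between the pads) lies grip_point_offset behind it (grip_point_offset is the distance from the TCP to the grasp point, in m); z points along the fingers, y is the direction in which the jaws open and shut (so a half turn about z gives the same grasp; the last joint's range is limited). The gripper opens to 85 mm and grips with 20 to 120 N. Pads are 22 mm wide; open, the fingers measure 114 mm over their backs; the gripper's body (76 mm by 85 mm) begins 54 mm behind the grasp point. The pads swing forward as they close: fully open they stand 13 mm farther back than shut.
Start: joints at [-1.319, 0.313, 0.046, 1.304, 0, 1.431], TCP at [0.22, -0.531, 0.231] pointing down, gripper open.
Joint ranges: [-2.76, 2.76], [-0.86, 1.69], [-1.03, 1.26], [-2.2, 2.34], [-1.47, 1.5], [-3.14, 3.14]. Speed limits (rad/s): [2.57, 2.57, 3.14, 3.14, 3.14, 3.14].

INTERFACE

Orientations are given as a unit quaternion [w, x, y, z].
In Python, from workcell import * gives the robot as it stands.
- The arm moves only by the tool send_rows, never from a script. Its argument "series" is one flat list of numbers, 7 for each row, row after row: the shift along the tool's x, y, z in cm, then the turn, a rotation vector about the tool's x, y, z in degrees, then the opening, from 0 (shut) to 1 (fully open). A call has 1 to 10 rows; each row is the pose to reach, as a shift and turn from the pose commanded when the call began, along the tool's axes at that moment; what a row does not reach only later rows make up. A row lasts 1/12 s, in which the tool goes at most 41.7 mm and 7.16 degrees, less where a joint would pass 70% of its speed; a pose out of reach is approached as far as the arm can. A call with a gripper value outside its range is refused whole. The fingers move at their own pace and stop on an object; "newtons" is the grip in N (left out, the last holds). Time passes only in rows, so rows that repeat a pose let the fingers close. It gives the time, the measured TCP pose, the force and the opening at its end, in the units of the state.
- get_state(): the state, without advancing time (a new reading comes with each control period).
- read_camera(name): name is "scene" or "top"; returns the picture (420x560x3 uint8, blue, green, red); there is no depth.
- camera_info(name): a dict with "K" (3x3 intrinsics, pixels), "xyz" and "attitude" of the camera in the world. Camera axes: x right, y down, z forward; pixel columns grow to the right and rows downward; lengths in m; the calibration is good to about 2 mm. A picture is of the moment at which its call begins. camera_info takes no time and is no camera call.
- hand_in(): hands the job in, once; it reports no verdict.
Trained networks look in the newest picture that a camera, given by its name, has taken for a name from the list of things; names that differ only in an ending like _2 or _b are one class to them, and where a whole thing is asked for, a point or a joint stands for the part that bears it (a point fixed in the world has none). Each returns a list of dicts, best first, with "p" (0 to 1); they miss things now and then, are a little off and sometimes report something else, mostly with a low value. They report only what shows in the picture. A call takes as long as a camera call.
- silhouettes(camera, label): "pixels" (420x560 bool, what is visible of it) and "box" ([left, top, width, height] in pixels, round what is visible of it).
The state is a dict: "clock": time; "joint_pos": joint angles; "qvel": joint speeds; "tau": joint torques, N m; "tcp_pos": TCP position; "orientation": TCP orientation; "wrist_force": force on the tool from outside, world axes, zero at the start; "ft_torque": the same for the moment, N m; "finger_gap": finger opening in m.
Only numpy, scipy, OpenCV 4.12 (cv2) and the standard library are available. Lean on these libraries where they do the work, as an engineer would, in place of code of your own. Each camera call takes 0.05 s, during which the arm holds its last target. There are 200 camera calls.

TASK

Pick up the pan of dowel pins by its handle, carry it to the grooved rack and gently tip the pins over its lip, low over the plain upper deck, so that they roll down and settle one in each of the four grooves. Do not touch the oiled pins themselves with the fingers, and do not drop the pins from a height. Then stand the empty pan upright on the bench, let go of it, and leave the other things on the bench where they are.

Things in the scene. Friction and masses are not known exactly. Their poses are not given: they have to be found in the camera images.
- pan: Loose open aluminium pan, 105 long (its x), 72 wide, walls up to 40 high, 0.22 kg (varies), with a fixed bail handle over its middle. Origin: underside, below the handle; z up. Its floor rises 8 degrees from the back wall to the open lip at +x: level, the pins lie still at the back wall; tipped lip-down (about its +y) past 8 degrees they roll out, by 30 it is empty. Inner width 66.
- pan_grip (a point): Centre of the pan's handle bar, 80 above the pan's underside: a level square-edged bar lying along the pan's y, 14 wide (along the pan's x), 16 high, 66 free between two uprights. Free space below it is 30 to the pan's walls. Axes as the pan's.
- pan_lip (a point): Middle of the pan's open front lip edge, on the upper side of its floor: at x = +53, z = +20 in the pan's frame; the floor sheet there is 3 thick. Axes as the pan's.
- rack: Fixed dark steel rack, base 150 (its x) x 110. Origin: centre of underside; +x is downhill. A plain deck, 60 long from x = -64 (53 high), falls 16 degrees, open uphill, side walls 23 high narrowing from 90 to 68 apart; then, falling 13 degrees, four V grooves along y, 17 apart, 3 deep, 68 long; an end stop. A pin rolls over empty grooves until the stop or another pin halts it.
- deck (a point): Point on the upper face of the rack's plain deck, on its centre line, 20 downhill from the deck's upper edge, 47 above the bench. Axes as the rack's.
- groove_1 (a point): Where the centre of a pin lies when it is seated midway along groove 1 of 4 (1 is next to the deck, 4 next to the end stop). Axes as the rack's.
- groove_2 (a point): Where the centre of a pin lies when it is seated midway along groove 2 of 4 (1 is next to the deck, 4 next to the end stop). Axes as the rack's.
- groove_3 (a point): Where the centre of a pin lies when it is seated midway along groove 3 of 4 (1 is next to the deck, 4 next to the end stop). Axes as the rack's.
- groove_4 (a point): Where the centre of a pin lies when it is seated midway along groove 4 of 4 (1 is next to the deck, 4 next to the end stop). Axes as the rack's.
- pin_0: One of four identical bright steel dowel pins, oiled and smooth, 16 diameter x 60 long, 0.09 kg (varies), lying side by side across the pan at the start, parallel to its y. Origin: its centre; its length is its y.
- pin_1: One of four identical bright steel dowel pins, oiled and smooth, 16 diameter x 60 long, 0.09 kg (varies), lying side by side across the pan at the start, parallel to its y. Origin: its centre; its length is its y.
- pin_2: One of four identical bright steel dowel pins, oiled and smooth, 16 diameter x 60 long, 0.09 kg (varies), lying side by side across the pan at the start, parallel to its y. Origin: its centre; its length is its y.
- pin_3: One of four identical bright steel dowel pins, oiled and smooth, 16 diameter x 60 long, 0.09 kg (varies), lying side by side across the pan at the start, parallel to its y. Origin: its centre; its length is its y.
- pliers: Bystander: pliers with red grips, 61 x 196 x 17, lying on the bench. Origin: centre of underside.
- spanner: Bystander: small open-ended spanner, 30 x 164 x 6, lying on the bench. Origin: centre of underside.
- tape_measure: Bystander: tape measure, 39 x 84 x 66, on the bench. Origin: centre of underside.

How it is judged:
On the way, in this order (a step that is already met when the one before it is completed fails the run):
1. the pan is lifted off the bench with all four pins in it (height (world z) of pan above 0.03 m and distance between each of pin_0, pin_1, pin_2, pin_3 and pan below 0.075 m), for 0.2 s.
2. one pin lies in each of the four grooves (((distance between pin_0 and groove_1 below 0.007 m and angle between the y axis of pin_0 and the y axis of rack, either way round below 0.12 rad) or (distance between pin_1 and groove_1 below 0.007 m and angle between the y axis of pin_1 and the y axis of rack, either way round below 0.12 rad) or (distance between pin_2 and groove_1 below 0.007 m and angle between the y axis of pin_2 and the y axis of rack, either way round below 0.12 rad) or (distance between pin_3 and groove_1 below 0.007 m and angle between the y axis of pin_3 and the y axis of rack, either way round below 0.12 rad)) and ((distance between pin_0 and groove_2 below 0.007 m and angle between the y axis of pin_0 and the y axis of rack, either way round below 0.12 rad) or (distance between pin_1 and groove_2 below 0.007 m and angle between the y axis of pin_1 and the y axis of rack, either way round below 0.12 rad) or (distance between pin_2 and groove_2 below 0.007 m and angle between the y axis of pin_2 and the y axis of rack, either way round below 0.12 rad) or (distance between pin_3 and groove_2 below 0.007 m and angle between the y axis of pin_3 and the y axis of rack, either way round below 0.12 rad)) and ((distance between pin_0 and groove_3 below 0.007 m and angle between the y axis of pin_0 and the y axis of rack, either way round below 0.12 rad) or (distance between pin_1 and groove_3 below 0.007 m and angle between the y axis of pin_1 and the y axis of rack, either way round below 0.12 rad) or (distance between pin_2 and groove_3 below 0.007 m and angle between the y axis of pin_2 and the y axis of rack, either way round below 0.12 rad) or (distance between pin_3 and groove_3 below 0.007 m and angle between the y axis of pin_3 and the y axis of rack, either way round below 0.12 rad)) and ((distance between pin_0 and groove_4 below 0.007 m and angle between the y axis of pin_0 and the y axis of rack, either way round below 0.12 rad) or (distance between pin_1 and groove_4 below 0.007 m and angle between the y axis of pin_1 and the y axis of rack, either way round below 0.12 rad) or (distance between pin_2 and groove_4 below 0.007 m and angle between the y axis of pin_2 and the y axis of rack, either way round below 0.12 rad) or (distance between pin_3 and groove_4 below 0.007 m and angle between the y axis of pin_3 and the y axis of rack, either way round below 0.12 rad))), for 0.2 s.
At the end, for the whole second after the job is handed in: One pin at rest in each of the four grooves (its centre within 7 mm of the groove's point, along the groove within 0.12 rad); the pan stands upright (within 0.08 rad) and still on the bench (underside within 6 mm of it), released (all of step 2 and linear speed of each of pin_0, pin_1, pin_2, pin_3, pan below 0.02 m/s and height (world z) of pan below 0.006 m and angle between pan's own z axis and vertical below 0.08 rad); the robot touches nothing.
It fails at once if the fingers touch a pin (contact force between the fingers and pin_0 above 0.5 N or contact force between the fingers and pin_1 above 0.5 N or contact force between the fingers and pin_2 above 0.5 N or contact force between the fingers and pin_3 above 0.5 N).
It fails at once if a pin is dropped from a height or flung (faster than 1.2 m/s) (linear speed of any of pin_0, pin_1, pin_2, pin_3 above 1.2 m/s).
It fails at once if the pliers, spanner or tape measure is moved by more than 30 mm (distance of any of pliers, spanner, tape_measure from where it was at the start of the episode above 0.03 m).
It also fails if it takes over 53 s, if anything falls off the work surface, if the arm or the gripper's body presses on something with over 40 N, if the wrist force passes 120 N, or if a joint passes its speed limit or range.

## Working session

There is one attempt and no reset: what is moved stays moved. The work goes in short steps, Python scripts to look and compute and a tool call to move; the robot and the scene stay as the last step left them, time stands still between calls to the robot, and variables do not carry over. Pictures are saved under pics/ and viewed, about 8 in all and at most 12, crops included, and the job is handed in when it is done.

Besides the shell and the picture viewer there is one more tool, called after ">>>" as name(argument=value, ...), one argument or row to a line, values as JSON. send_rows: Moves the arm, as the interface text tells. Its arguments: {"type":"object","properties":{"series":{"type":"array"},"newtons":{"type":"number"}},"required":["series"]}

```bash
mkdir -p pics; ls; python3 - <<'E'
from workcell import *
import cv2,numpy as np
s=get_state();print(s)
try: print(grip_point_offset)
except Exception as e: print(e)
ims=[]
for c in("scene","top"):
    im=read_camera(c);ims.append(im);cv2.imwrite(f"pics/{c}0.png",im);print(c,camera_info(c))
    for l in("pan","rack","pan_grip","pin_0","pan_lip"):
        for d in silhouettes(c,l)[:4]: print(c,l,round(d["p"],2),d["box"],int(d["pixels"].sum()))
E
```

```text
pics
{'clock': 0.0, 'joint_pos': array([-1.31862644e+00,  3.13981130e-01,  4.49689645e-02,  1.30360041e+00,
        6.90204480e-06,  1.43121216e+00]), 'qvel': array([-3.57364212e-04,  2.54364721e-04,  6.44801450e-04,  5.44948524e-04,
       -2.32774044e-04,  1.21451656e-05]), 'tau': array([-1.42264613e-03, -4.80631077e+01,  2.98532045e+01,  1.94825430e-02,
        6.05738205e-05,  9.94200178e-06]), 'tcp_pos': array([ 0.21941234, -0.53093346,  0.23041574]), 'orientation': array([-9.06877837e-04,  9.80876950e-01,  1.94626780e-01, -4.76482466e-05]), 'wrist_force': array([-0.20638071,  0.45904462,  0.14040445]), 'ft_torque': array([-0.02738156, -0.05169953, -0.02984644]), 'finger_gap': 0.0855764953034228}
0.0187
scene {'K': array([[495.57049011,   0.        , 277.52661823],
       [  0.        , 495.57049011, 208.02342835],
       [  0.        ,   0.        ,   1.        ]]), 'xyz': array([-0.06337524,  0.70158396,  0.57630174]), 'attitude': array([ 0.17940892, -0.279738  ,  0.80907724, -0.48471962])}
scene pan 0.93 [312.5, 184.8, 48.4, 45.2] 947
scene pan 0.26 [203.9, 217.2, 78.0, 74.9]
[... 265 characters left out ...]
327.1, 209.4, 18.5, 8.7] 48
scene pin_0 0.51 [335.0, 207.9, 14.6, 1.3] 31
scene pan_lip 0.74 [201.1, 215.5, 86.6, 76.5] 3514
scene pan_lip 0.66 [313.1, 185.2, 49.6, 45.7] 1085
top {'K': array([[444.15114518,   0.        , 281.44545838],
       [  0.        , 444.15114518, 207.87399248],
       [  0.        ,   0.        ,   1.        ]]), 'xyz': array([ 0.38131189, -0.0319069 ,  1.12776096]), 'attitude': array([-0.04464406,  0.70800753, -0.70339618,  0.04434032])}
top rack 0.81 [205.6, 182.8, 61.4, 45.8] 2511
top pan_grip 0.9 [316.1, 210.6, 45.2, 33.1] 862
top pin_0 0.6 [329.9, 216.3, 5.6, 25.8] 115
top pin_0 0.54 [315.1, 209.2, 47.1, 31.6] 822
top pan_lip 0.58 [315.8, 204.9, 47.4, 37.9] 828
```

```bash
python3 - <<'E'
import cv2,numpy as np
a=cv2.imread("pics/scene0.png");b=cv2.imread("pics/top0.png")
cv2.imwrite("pics/both.png",np.vstack([cv2.resize(a[180:300,180:380],(800,480),interpolation=3)[:, :],][0:1])) 
cv2.imwrite("pics/top_c.png",cv2.resize(b[150:270,180:380],(800,480),interpolation=3))
E
```

```text
(no output)
```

View pics/top0.png

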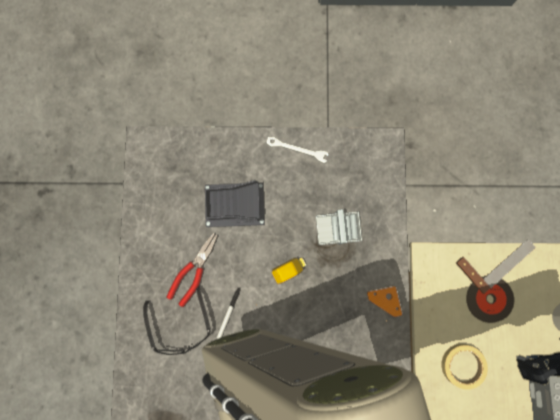

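View pics/both.png

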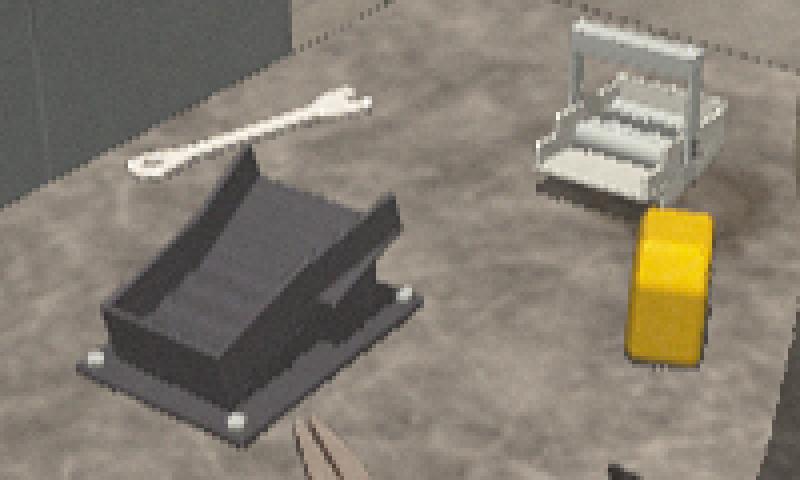

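View pics/top_c.png

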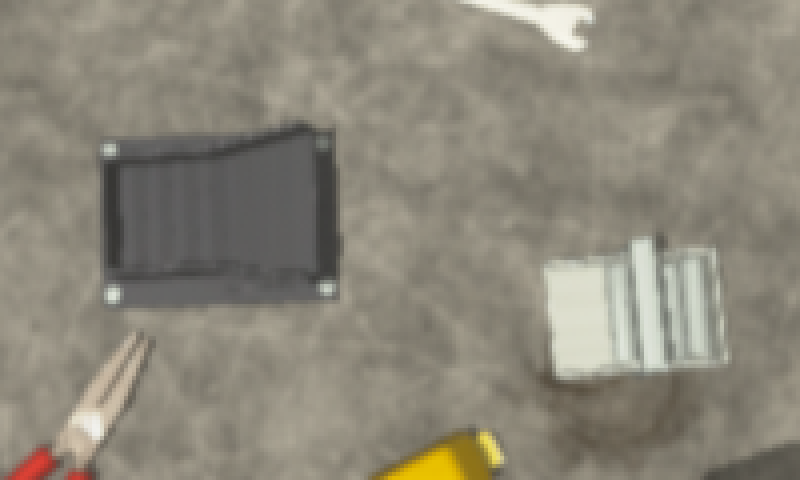

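The top view shows the rack at about (235,204) with its end stop on the left (world +y). The pan is at about (340,227) with its lip on the left, facing the rack, and four pins lie behind the handle. The pliers, the tape measure and the spanner are clear of the direct path. Next I fit the poses from keypoints in both views.

```bash
cat > h.py <<'E'
from workcell import *
import numpy as np,cv2
from scipy.optimize import least_squares
from scipy.spatial.transform import Rotation as R
def rot(q): return R.from_quat([q[1],q[2],q[3],q[0]])
C={c:camera_info(c) for c in("scene","top")}
def proj(c,P):
    i=C[c];p=rot(i["attitude"]).inv().apply(np.atleast_2d(P)-i["xyz"])@i["K"].T
    return p[:,:2]/p[:,2:]
def tri(us,ut):
    f=lambda P:np.r_[proj("scene",P)[0]-us,proj("top",P)[0]-ut]
    r=least_squares(f,[.4,0,.05]);return r.x,np.abs(r.fun).max()
E
python3 - <<'E'
from h import *
S=lambda x,y:np.array([180+x/4-.375,180+y/4-.375]);T=lambda x,y:np.array([180+x/4-.375,150+y/4-.375])
for n,s,t in[("boltTL",S(95,358),T(110,149)),("boltBL",S(236,421),T(112,295)),("boltBR",S(404,293),T(327,288)),
 ("baseTL",S(78,368),T(103,140)),("baseBL",S(243,445),T(105,305)),("baseBR",S(423,300),T(340,300)),
 ("wallUpFar",S(248,145),T(306,126)),("barFar",S(578,22),T(646,238)),("barNear",S(702,48),T(655,370)),
 ("lipfar",S(537,180),T(545,263)),("lipnear",S(655,203),T(552,380))]:
    P,e=tri(s,t);print(n,np.round(P*1000,1),round(e,2))
g=lambda l:silhouettes("top",l)
for l in("tape_measure","spanner","pliers"):
    d=g(l)
    if d: print(l,d[0]["p"],d[0]["box"])
E
```

```text
boltTL [576.6 160.    7.2] 0.22
boltBL [483.3 156.3   8.1] 0.4
boltBR [488.8  20.4   8.1] 0.46
baseTL [583.6 165.7   1.4] 0.25
baseBL [4.763e+02 1.609e+02 1.000e-01] 0.1
baseBR [482.1  12.5   2.3] 0.58
wallUpFar [582.3  32.5  71. ] 1.1
barFar [ 511.6 -171.7   86.3] 0.26
barNear [ 432.7 -176.1   90.7] 0.16
lipfar [ 503.7 -118.9    7.9] 0.33
lipnear [ 428.1 -123.    17.3] 0.81
tape_measure 0.91 [272.9, 260.2, 31.9, 25.9]
spanner 0.81 [267.6, 137.5, 58.0, 25.2]
pliers 0.62 [166.6, 234.1, 55.0, 72.2]
```

```bash
python3 - <<'E'
import cv2,numpy as np
a=cv2.imread("pics/scene0.png");b=cv2.imread("pics/top0.png")
A=cv2.resize(a[180:240,305:370],None,fx=6,fy=6,interpolation=2);B=cv2.resize(b[195:255,305:370],None,fx=6,fy=6,interpolation=2)
cv2.imwrite("pics/pan6.png",np.hstack([A,B]))
E
```

```text
(no output)
```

View pics/pan6.png

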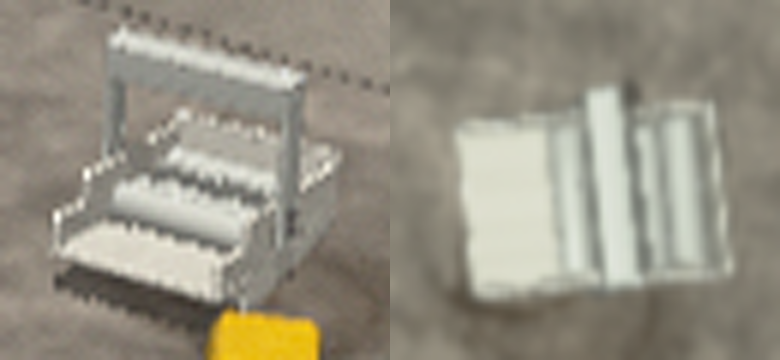

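```bash
python3 - <<'E'
from h import *
S=lambda x,y:np.array([305+x/6-.42,180+y/6-.42]);T=lambda x,y:np.array([305+(x-390)/6-.42,195+y/6-.42])
def pose(p,P): return R.from_euler("z",p[2]).apply(P)+[p[0],p[1],p[3]]
def fit(K,p0,zfree):
    def f(p):
        q=np.r_[p[:3],p[3] if zfree else 0]
        return np.concatenate([(proj(c,pose(q,np.array(m)/1e3))[0]-u) for c,m,u in K])
    r=least_squares(f,p0,loss="soft_l1");return r.x,f(r.x).reshape(-1,2)
h=36
K=[("top",[7,h,88],T(608,290)),("top",[-7,h,88],T(640,285)),("top",[7,-h,88],T(586,88)),("top",[-7,-h,88],T(617,85)),
("top",[-52,h,40],T(733,273)),("top",[-52,-h,40],T(713,103)),("top",[53,h,22],T(472,298)),("top",[53,-h,22],T(457,125)),
("scene",[-52,h,40],S(341,155)),("scene",[-52,-h,40],S(182,112)),("scene",[53,h-3,20],S(222,292)),("scene",[53,-h,20],S(57,250)),
("scene",[7,-h,88],S(108,48)),("scene",[7,h,88],S(302,88))]
for zf in(0,1):
    p,r=fit(K,[.47,-.174,1.67,0],zf);print("pan",np.round(p[:4]*[1e3,1e3,57.296,1e3],1));print(np.round(r,1).tolist())
S4=lambda x,y:np.array([180+x/4-.375,180+y/4-.375]);T4=lambda x,y:np.array([180+x/4-.375,150+y/4-.375])
for n,bz in(("zb",6),):
  K=[("top",[75,-55,bz],T4(105,305)),("top",[-75,-55,bz],T4(340,300)),("top",[75,55,bz],T4(103,140)),
  ("scene",[75,55,3],S4(78,368)),("scene",[75,-55,3],S4(243,443)),("scene",[-75,-55,3],S4(423,300)),
  ("top",[68,-47,8],T4(112,295)),("top",[-68,-47,8],T4(327,288)),("top",[68,47,8],T4(110,149)),("top",[-68,47,8],T4(323,144)),
  ("scene",[68,47,8],S4(95,358)),("scene",[68,-47,8],S4(236,421)),("scene",[-68,-47,8],S4(404,293)),
  ]
  # rack +x is world +y; +y is world -x
  K=[(c,[m[0],-m[1],m[2]],u) for c,m,u in K]
  for zf in(0,1):
    p,r=fit(K,[.53,.09,1.57,0],zf);print("rack",np.round(p[:4]*[1e3,1e3,57.296,1e3],1));print(np.round(r,1).tolist())
# overlay
E
```

```text
pan [ 470.8 -172.4   96.     0. ]
[[-0.6, -1.3], [0.0, -1.0], [-0.4, 2.0], [0.3, 1.9], [-0.0, 0.2], [-0.2, -0.6], [0.2, 0.6], [-0.4, 0.7], [1.0, -3.0], [0.1, -2.7], [-0.6, 0.4], [-0.3, -0.4], [1.4, -1.0], [-2.2, -0.6]]
pan [ 471.5 -173.2   95.9   -2.9]
[[-0.4, -1.5], [0.2, -1.2], [-0.2, 1.8], [0.5, 1.8], [0.1, 0.0], [-0.1, -0.7], [0.4, 0.3], [-0.2, 0.5], [0.9, -2.0], [0.1, -1.8], [-0.8, 1.3], [-0.4, 0.5], [1.4, -0.0], [-2.4, 0.4]]
rack [532.5  89.6  92.4   0. ]
[[-0.9, 0.6], [-0.4, -0.2], [-0.9, -0.9], [-0.5, -0.5], [0.1, -0.0], [1.1, -0.0], [-0.0, -0.2], [-0.1, -0.3], [-0.0, -0.3], [-0.1, -0.9], [0.3, -0.4], [0.8, 0.1], [0.8, 0.0]]
rack [532.9  89.4  92.4  -0.8]
[[-0.7, 0.5], [-0.3, -0.3], [-0.8, -1.0], [-0.5, -0.3], [0.1, 0.2], [1.1, 0.2], [0.1, -0.3], [0.1, -0.4], [0.1, -0.4], [-0.0, -0.9], [0.4, -0.2], [0.8, 0.3], [0.8, 0.2]]
```

```bash
cat >> h.py <<'E'
def go(xyz,yaw,tilt=0,show=True):
    "shift (cm) and rotvec (deg) in tool axes to the target: pan x axis at yaw (deg), tipped lip-down by tilt"
    s=get_state();Q=rot(s["orientation"])
    y=np.radians(yaw);X=np.array([-np.sin(y),np.cos(y),0]) # tool y = pan x=(cos,sin); tool x=pan y
    B=R.from_matrix(np.c_[X,[np.cos(y),np.sin(y),0],[0,0,-1]])*R.from_euler("x",tilt,degrees=True)
    d=Q.inv().apply(np.array(xyz)-s["tcp_pos"])*100
    print("shift",np.round(d,2),"turn",np.round((Q.inv()*B).as_rotvec(degrees=True),2),"t",round(float(s["clock"]),2))
E
python3 -c "
from h import *
go([.471,-.173,.14],96)"
```

```text
shift [ 36.93 -23.53   9.13] turn [-0.0000e+00  1.0000e-02 -1.6355e+02] t 0.75
```

>>> send_rows(
  series=[36.9,-23.5,6,0,0,-163.5,1,36.9,-23.5,6,0,0,-163.5,1,36.9,-23.5,6,0,0,-163.5,1,36.9,-23.5,6,0,0,-163.5,1,36.9,-23.5,6,0,0,-163.5,1,36.9,-23.5,6,0,0,-163.5,1,36.9,-23.5,6,0,0,-163.5,1,36.9,-23.5,6,0,0,-163.5,1,36.9,-23.5,6,0,0,-163.5,1,36.9,-23.5,6,0,0,-163.5,1],
)

```text
clock: 1.58
tcp_pos: [0.4576, -0.1918, 0.1748]
orientation: [0.001, 0.679, 0.734, 0.0]
wrist_force: [0.5, -0.2, 0.1]
finger_gap: 0.0852
```

```bash
python3 -c "
from h import *
go([.471,-.173,.14],96)"
```

```text
shift [1.77 1.48 3.48] turn [ 0.000e+00  7.000e-02 -9.159e+01] t 1.58
```

>>> send_rows(
  series=[1.8,1.5,3.5,0,0,-91.6,1,1.8,1.5,3.5,0,0,-91.6,1,1.8,1.5,3.5,0,0,-91.6,1,1.8,1.5,3.5,0,0,-91.6,1,1.8,1.5,3.5,0,0,-91.6,1,1.8,1.5,3.5,0,0,-91.6,1,1.8,1.5,3.5,0,0,-91.6,1,1.8,1.5,3.5,0,0,-91.6,1,1.8,1.5,3.5,0,0,-91.6,1,1.8,1.5,3.5,0,0,-91.6,1],
)

```text
clock: 2.42
tcp_pos: [0.4704, -0.1746, 0.1398]
orientation: [0.0, 0.121, 0.993, -0.0]
wrist_force: [-0.1, -1.0, -0.3]
finger_gap: 0.0849
```

```bash
python3 -c "
from h import *
go([.471,-.173,.14],96)"
```

```text
shift [-0.02  0.17 -0.02] turn [-1.000e-02  1.000e-02 -1.996e+01] t 2.42
```

>>> send_rows(
  series=[0,0.1,0,0,0,-20,1,0,0.1,0,0,0,-20,1,0,0.1,0,0,0,-20,1,0,0.1,0,0,0,-20,1,0,0.1,0,0,0,-20,1],
)

```text
clock: 2.83
tcp_pos: [0.4707, -0.1736, 0.1398]
orientation: [0.0, -0.048, 0.999, -0.0]
wrist_force: [-0.2, -0.4, -0.1]
finger_gap: 0.0854
```

```bash
python3 - <<'E'
from h import *
go([.471,-.173,.061],96)
A=read_camera("scene")[120:270,260:410];B=read_camera("top")[150:300,260:410]
cv2.imwrite("pics/pre.png",cv2.resize(np.hstack([A,B]),(800,400),interpolation=2))
E
```

```text
shift [-0.04  0.06  7.88] turn [-0.01  0.01 -0.48] t 2.83
```

View pics/pre.png

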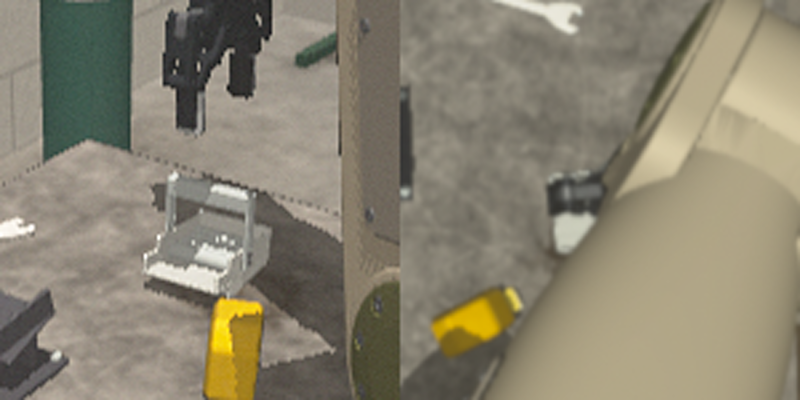

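The open fingers straddle the bar line, with the bar at about (210,190) in the left half and the jaws above it. I descend and close.

>>> send_rows(
  series=[0,0,2,0,0,-0.5,1,0,0,4,0,0,-0.5,1,0,0,5.5,0,0,-0.5,1,0,0,7,0,0,-0.5,1,0,0,7.8,0,0,-0.5,1,0,0,7.8,0,0,-0.5,1,0,0,7.8,0,0,-0.5,0,0,0,7.8,0,0,-0.5,0,0,0,7.8,0,0,-0.5,0,0,0,7.8,0,0,-0.5,0],
  newtons=60,
)

```text
clock: 3.77
tcp_pos: [0.4713, -0.174, 0.0626]
orientation: [0.001, -0.054, 0.999, -0.001]
wrist_force: [-0.0, -0.3, -0.5]
finger_gap: 0.0389
```

>>> send_rows(
  series=[0,0,0,0,0,0,0,0,0,0,0,0,0,0,0,0,0,0,0,0,0,0,0,0,0,0,0,0,0,0,0,0,0,0,0],
  newtons=100,
)

```text
clock: 4.18
tcp_pos: [0.4708, -0.1735, 0.062]
orientation: [0.0, -0.054, 0.999, 0.0]
wrist_force: [0.6, 1.7, 3.6]
finger_gap: 0.0124
```

>>> send_rows(
  series=[0,0,-0.2,0,0,0,0,0,0,-0.6,0,0,0,0,0,0,-1.2,0,0,0,0,0,0,-2,0,0,0,0,0,0,-3,0,0,0,0,0,0,-4,0,0,0,0,0,0,-5,0,0,0,0,0,0,-5.6,0,0,0,0,0,0,-6,0,0,0,0,0,0,-6,0,0,0,0],
)

```text
clock: 5.02
tcp_pos: [0.4713, -0.174, 0.123]
orientation: [0.001, -0.054, 0.999, -0.001]
wrist_force: [0.3, -0.4, -5.5]
finger_gap: 0.0123
```

```bash
python3 - <<'E'
from h import *
print(get_state()["wrist_force"],get_state()["finger_gap"])
A=read_camera("scene")[140:240,270:390];cv2.imwrite("pics/lift_raw.png",A)
cv2.imwrite("pics/lift.png",cv2.resize(A,(720,600),interpolation=2))
E
```

```text
[ 0.30796059 -0.35828159 -5.48584378] 0.012322042221099958
```

View pics/lift.png

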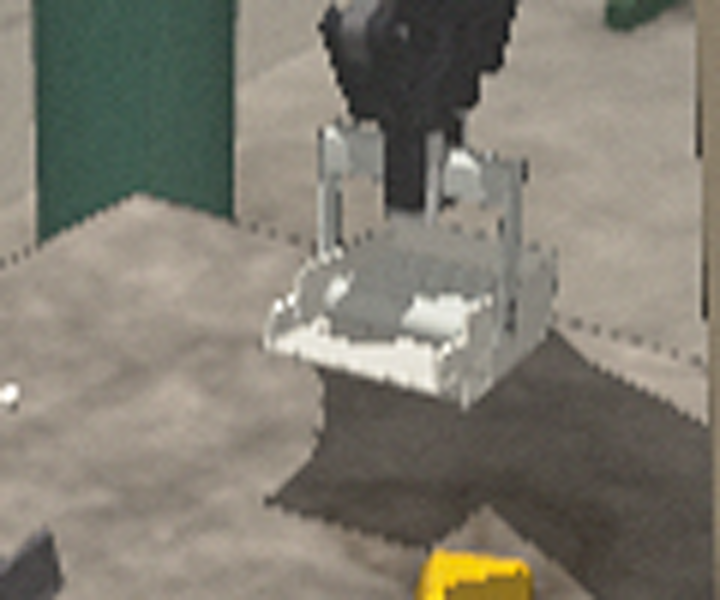

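The pan is lifted level with the pins behind the handle, and the 5.5 N on the wrist matches pan plus four pins. The front bottom corner is at crop (465,405). I check whether the side wall reaches below the lip.

```bash
python3 - <<'E'
from h import *
s=get_state();Q=rot(s["orientation"])
G=np.array(s["tcp_pos"])+Q.apply([0,0,-.0187])
def pan(P,dz=0): # pan pts mm -> world; pan axes = tool(y? x) 
    P=np.array(P,float)-[0,0,80+dz]
    return G+Q.apply(np.c_[P[:,1],P[:,0],-P[:,2]]/1e3)
P=[[53,36,0],[53,36,17],[53,36,20],[53,33,20],[53,-33,20],[53,-36,17],[-52,36,0],[-52,36,25],[-52,36,40],[7,38,88],[7,-38,88],[0,0,0]]
for a,b in zip(P,proj("scene",pan(P))): print(a,np.round((b-[270,140]+.42)*6))
go([.5327,.02,.2],92.4)
E
```

```text
[53, 36, 0] [443. 438.]
[53, 36, 17] [445. 396.]
[53, 36, 20] [445. 389.]
[53, 33, 20] [438. 387.]
[53, -33, 20] [277. 345.]
[53, -36, 17] [270. 351.]
[-52, 36, 0] [561. 328.]
[-52, 36, 25] [565. 270.]
[-52, 36, 40] [568. 234.]
[7, 38, 88] [514. 173.]
[7, -38, 88] [328. 132.]
[0, 0, 0] [419. 358.]
shift [-8.24 18.59 -7.78] turn [-0.04  0.05  3.79] t 5.07
```

```bash
cat >> h.py <<'E'
RK=np.array([.5327,.0895]);RY=92.4
def lipgo(rx,z,tilt,lip=(53,20)):
    "TCP target so that the lip stands at rack x=rx (mm), height z (m)"
    y=np.radians(RY);ux=np.array([np.cos(y),np.sin(y)])
    t=np.radians(tilt);vx=-lip[0]/1e3;vz=(80-18.7-lip[1])/1e3   # lip -> TCP in pan frame
    px=vx*np.cos(t)+vz*np.sin(t);pz=-vx*np.sin(t)+vz*np.cos(t)
    xy=RK+ux*(rx/1e3+px);T=[*xy,z+pz];print(tilt,np.round(T,4));go(T,RY,tilt)
E
python3 - <<'E'
from h import *
for a in[(-53,.115,0),(-53,.095,0),(-53,.072,7)]: lipgo(*a)
E
```

```text
0 [ 0.5371 -0.0164  0.1563]
shift [-8.28 14.93 -3.41] turn [-0.04  0.05  3.79] t 5.07
0 [ 0.5371 -0.0164  0.1363]
shift [-8.28 14.93 -1.41] turn [-0.04  0.05  3.79] t 5.07
7 [ 0.5369 -0.011   0.1195]
shift [-8.31 15.47  0.27] turn [6.95 0.29 3.78] t 5.07
```

>>> send_rows(
  series=[0,0.1,-0.4,0,0,0,0,-0.2,0.4,-0.9,0,0,0.1,0,-0.5,0.9,-1.4,0,0,0.2,0,-0.9,1.5,-1.9,0,0,0.4,0,-1.3,2.3,-2.3,0,0,0.6,0,-1.8,3.2,-2.7,0,0,0.8,0,-2.3,4.2,-3,0,0,1.1,0,-2.9,5.2,-3.2,0,0,1.3,0,-3.5,6.3,-3.4,0,0,1.6,0,-4.1,7.4,-3.4,0,0,1.9,0],
)

```text
clock: 5.9
tcp_pos: [0.5041, -0.0942, 0.1564]
orientation: [0.0, -0.038, 0.999, -0.0]
wrist_force: [0.4, -0.6, -5.5]
finger_gap: 0.0121
```

>>> send_rows(
  series=[-0.6,1.1,0,0,0,0.3,0,-1.2,2.2,0,0,0,0.5,0,-1.7,3.2,0,0,0,0.8,0,-2.3,4.2,0,0,0,1.1,0,-2.8,5.1,0,0,0,1.3,0,-3.2,5.9,0,0,0,1.5,0,-3.5,6.6,0,0,0,1.7,0,-3.7,7.0,0,0,0,1.8,0,-3.8,7.2,0,0,0,1.9,0,-3.8,7.2,0,0,0,1.9,0],
)

```text
clock: 6.73
tcp_pos: [0.536, -0.0206, 0.1556]
orientation: [-0.0, -0.021, 1.0, -0.0]
wrist_force: [-0.2, -0.4, -6.2]
finger_gap: 0.0121
```

```bash
python3 - <<'E'
from h import *
print(get_state()["wrist_force"],get_state()["finger_gap"])
for a in[(-53,.115,0),(-53,.095,0),(-53,.072,7),(-53,.065,14),(-53,.061,20),(-53,.060,30)]: lipgo(*a)
A=read_camera("scene")[150:300,180:340];B=read_camera("top")[150:270,190:350]
cv2.imwrite("pics/over.png",np.hstack([cv2.resize(A,(400,375),interpolation=2),cv2.copyMakeBorder(cv2.resize(B,(400,300),interpolation=2),0,75,0,0,0)]))
E
```

```text
[-0.16794793 -0.39012076 -6.22422965] 0.012146847113573396
0 [ 0.5371 -0.0164  0.1563]
shift [-0.13  0.41 -0.07] turn [-0.01 -0.01  0.01] t 6.73
0 [ 0.5371 -0.0164  0.1363]
shift [-0.13  0.41  1.93] turn [-0.01 -0.01  0.01] t 6.73
7 [ 0.5369 -0.011   0.1195]
shift [-0.13  0.96  3.62] turn [ 6.99 -0.01  0.01] t 6.73
14 [ 0.5367 -0.0049  0.1179]
shift [-0.13  1.57  3.77] turn [ 1.399e+01 -0.000e+00  1.000e-02] t 6.73
20 [0.5364 0.0009 0.1179]
shift [-0.13  2.15  3.77] turn [ 1.999e+01 -0.000e+00  1.000e-02] t 6.73
30 [0.536  0.0113 0.1223]
shift [-0.13  3.19  3.34] turn [ 2.999e+01 -0.000e+00  1.000e-02] t 6.73
```

View pics/over.png

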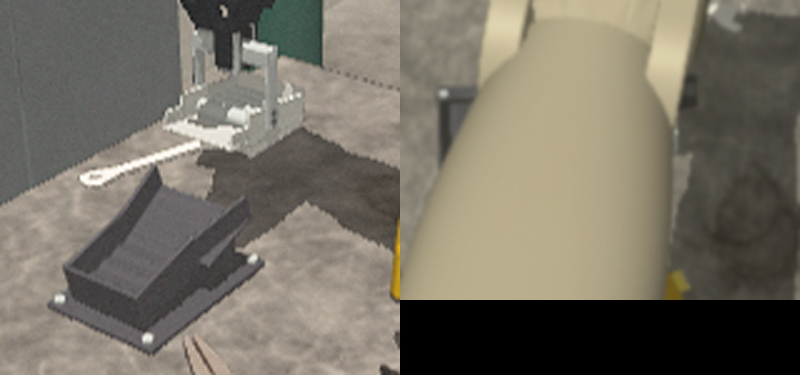

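Left half: the pan hangs level behind and above the deck, lined up with the open uphill end, with the pins still at the back. The top view is blocked by the arm. I lower it with a small tilt, then check lip height and alignment.

>>> send_rows(
  series=[0,0.1,0.3,0,0,0,0,-0.1,0.2,0.8,1,0,0,0,-0.1,0.4,1.5,2,0,0,0,-0.1,0.5,2.2,3,0,0,0,-0.1,0.7,2.8,4,0,0,0,-0.1,0.8,3.2,5,0,0,0,-0.1,0.8,3.5,5,0,0,0,-0.1,0.8,3.5,5,0,0,0,-0.1,0.8,3.5,5,0,0,0],
)

```text
clock: 7.58
tcp_pos: [0.5365, -0.0127, 0.1205]
orientation: [0.001, -0.021, 0.999, -0.044]
wrist_force: [0.8, 0.4, -5.5]
finger_gap: 0.0126
```

```bash
python3 - <<'E'
from h import *
print(get_state()["wrist_force"],get_state()["tcp_pos"])
for a in[(-53,.072,5),(-53,.063,14),(-53,.060,20),(-53,.060,25),(-53,.060,30)]: lipgo(*a)
A=read_camera("scene")[170:290,190:310]
cv2.imwrite("pics/low.png",cv2.resize(A,(600,600),interpolation=2))
E
```

```text
[ 0.76465029  0.44940165 -5.54690079] [ 0.53652505 -0.01273713  0.12050814]
5 [ 0.537  -0.0126  0.1178]
shift [-0.05  0.03  0.27] turn [-0.   -0.02  0.01] t 7.58
14 [ 0.5367 -0.0049  0.1159]
shift [-0.05  0.82  0.39] turn [ 9.   -0.02  0.01] t 7.58
20 [0.5364 0.0009 0.1169]
shift [-0.05  1.39  0.24] turn [15.   -0.02  0.02] t 7.58
25 [0.5362 0.006  0.1198]
shift [-0.05  1.87 -0.1 ] turn [20.   -0.02  0.02] t 7.58
30 [0.536  0.0113 0.1223]
shift [-0.05  2.38 -0.39] turn [ 2.5e+01 -1.0e-02  2.0e-02] t 7.58
```

View pics/low.png

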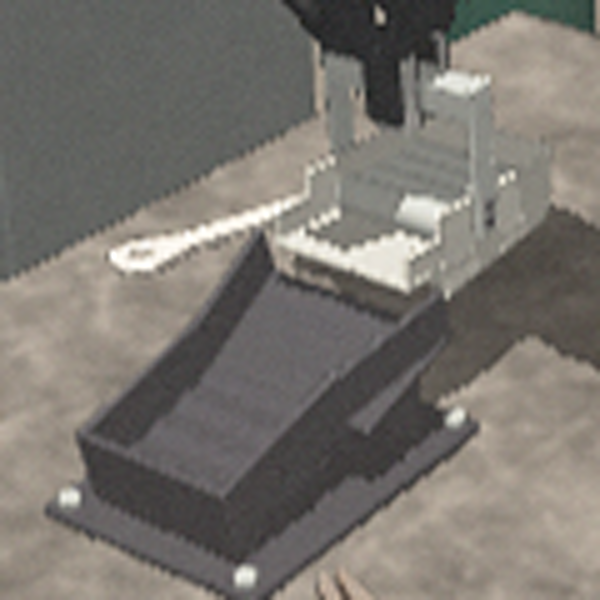

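```bash
python3 - <<'E'
from h import *
y=np.radians(RY);Rz=R.from_euler("z",RY,degrees=True)
f=lambda W:np.round((proj("scene",W)-[190,170]+.4)*5).tolist()
P=np.array([[-64,-45,76],[-64,45,76],[-64,-45,53],[-64,45,53],[-53,-45,50],[-53,45,50],[75,55,0],[75,-55,0],[-75,55,0]])
# rack y=+ is world -x (near robot)
print("rack",*zip(P.tolist(),f(Rz.apply(P/1e3)+[*RK,0])))
s=get_state();Q=rot(s["orientation"]);G=np.array(s["tcp_pos"])+Q.apply([0,0,-.0187])
P=np.array([[53,33,20],[53,-33,20],[53,36,17],[53,-36,17]],float);L=P-[0,0,80]
W=G+Q.apply(np.c_[L[:,1],L[:,0],-L[:,2]]/1e3);print("lip",*zip(P.tolist(),f(W)),np.round(W,4)[:2])
print("in rack",np.round((Rz.inv().apply(W-[*RK,0]))*1e3,1).tolist())
E
```

```text
rack ([-64, -45, 76], [276.0, 219.0]) ([-64, 45, 76], [447.0, 278.0]) ([-64, -45, 53], [279.0, 266.0]) ([-64, 45, 53], [448.0, 327.0]) ([-53, -45, 50], [263.0, 282.0]) ([-53, 45, 50], [432.0, 345.0]) ([75, 55, 0], [255.0, 610.0]) ([75, -55, 0], [46.0, 514.0]) ([-75, 55, 0], [484.0, 431.0])
lip ([53.0, 33.0, 20.0], [408.0, 283.0]) ([53.0, -33.0, 20.0], [282.0, 238.0]) ([53.0, 36.0, 17.0], [414.0, 291.0]) ([53.0, -36.0, 17.0], [278.0, 242.0]) [[0.5018 0.0348 0.075 ]
 [0.5677 0.0376 0.0751]]
in rack [[-53.3, 33.2, 75.0], [-53.3, -32.8, 75.1], [-53.6, 36.2, 72.0], [-53.6, -35.8, 72.1]]
```

>>> send_rows(
  series=[0,0.1,0.2,1,0,0,0,0,0.2,0.3,2,0,0,0,0,0.3,0.4,3,0,0,0,0,0.4,0.4,4,0,0,0,0,0.5,0.4,5,0,0,0,0,0.6,0.4,6,0,0,0,0,0.6,0.4,7,0,0,0,0,0.7,0.4,8,0,0,0,0,0.8,0.4,9,0,0,0,0,0.9,0.4,10,0,0,0],
)

```text
clock: 8.47
tcp_pos: [0.5363, -0.0042, 0.1159]
orientation: [0.003, -0.021, 0.991, -0.131]
wrist_force: [-0.6, 0.2, -6.0]
finger_gap: 0.0124
```

```bash
python3 - <<'E'
from h import *
print(get_state()["wrist_force"],get_state()["tcp_pos"])
for a in[(-53,.060,20),(-53,.060,25),(-53,.060,30)]: lipgo(*a)
for d in silhouettes("scene","pin_0")[:6]: print(round(d["p"],2),d["box"])
E
```

```text
[-0.60631507  0.22027327 -6.02095235] [ 0.53630354 -0.00415459  0.1159238 ]
20 [0.5364 0.0009 0.1169]
shift [-0.03  0.46 -0.23] turn [ 4.9   0.01 -0.01] t 8.47
25 [0.5362 0.006  0.1198]
shift [-0.03  0.88 -0.64] turn [ 9.9   0.01 -0.01] t 8.47
30 [0.536  0.0113 0.1223]
shift [-0.03  1.33 -1.02] turn [ 1.49e+01  1.00e-02 -1.00e-02] t 8.47
0.65 [259.9, 204.5, 15.9, 9.0]
0.59 [269.1, 202.5, 14.5, 4.9]
0.55 [260.0, 203.8, 22.3, 4.7]
```

>>> send_rows(
  series=[0,0.1,0,1,0,0,0,0,0.2,-0.1,2,0,0,0,0,0.3,-0.1,3,0,0,0,0,0.4,-0.2,4,0,0,0,0,0.5,-0.2,5,0,0,0,0,0.5,-0.3,6,0,0,0,0,0.6,-0.4,7,0,0,0,0,0.7,-0.5,8,0,0,0,0,0.8,-0.6,9,0,0,0,0,0.9,-0.6,10,0,0,0],
)

```text
clock: 9.35
tcp_pos: [0.5361, 0.0061, 0.1198]
orientation: [0.005, -0.02, 0.976, -0.217]
wrist_force: [0.5, 0.9, -2.6]
finger_gap: 0.0121
```

```bash
python3 - <<'E'
from h import *
print(get_state()["wrist_force"],get_state()["tcp_pos"])
for a in[(-53,.060,25),(-53,.060,32)]: lipgo(*a)
A=read_camera("scene")[170:290,190:310]
cv2.imwrite("pics/pour.png",cv2.resize(A,(600,600),interpolation=2))
for d in silhouettes("scene","pin_0")[:6]: print(round(d["p"],2),d["box"])
E
```

```text
[ 0.53523622  0.87958136 -2.61102707] [0.53611852 0.00611958 0.11978872]
25 [0.5362 0.006  0.1198]
shift [-0.01 -0.01  0.  ] turn [-0.1   0.04 -0.02] t 9.35
32 [0.5359 0.0135 0.1231]
shift [-0.01  0.53 -0.61] turn [ 6.9   0.04 -0.03] t 9.35
0.64 [218.9, 247.1, 25.3, 12.6]
0.57 [227.8, 243.2, 22.5, 9.2]
0.48 [213.0, 254.3, 26.6, 10.7]
```

View pics/pour.png

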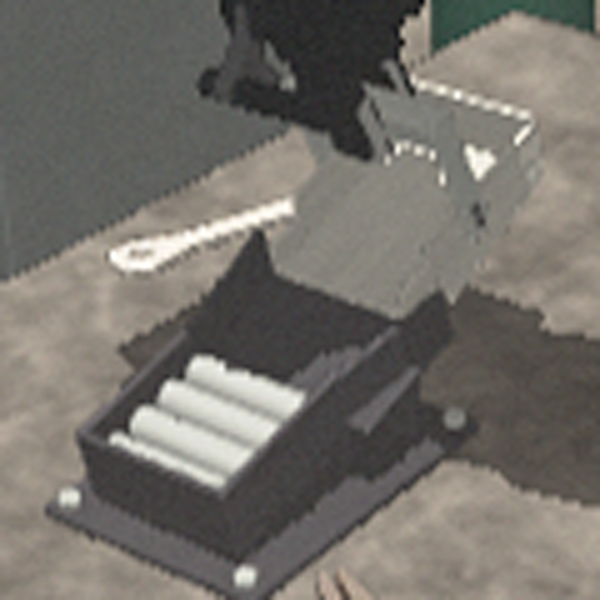

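All four pins lie side by side in the four grooves, at crop x 110–305 and y 355–490, and the pan is empty at 25° tilt. I raise it, back away and level it.

```bash
python3 - <<'E'
from h import *
go([.536,-.0,.17],92.4,25);go([.536,-.05,.17],92.4,0);go([.471,-.173,.17],96,0)
E
```

```text
shift [ 0.   -2.75 -4.33] turn [-0.04 -0.    0.05] t 9.45
shift [ 0.22 -7.27 -2.22] turn [-2.504e+01 -2.000e-02  5.000e-02] t 9.45
shift [  7.24 -18.15   2.87] turn [-25.04  -0.8   -3.49] t 9.45
```

>>> send_rows(
  series=[0,-0.3,-0.5,0,0,0,0,0,-1,-1.5,0,0,0,0,0,-1.8,-2.8,0,0,0,0,0,-2.7,-4.3,0,0,0,0,0,-4,-4,-4,0,0,0,0,-5.2,-3.2,-8,0,0,0,0.1,-6.3,-2.6,-13,0,0,0,0.2,-7.3,-2.2,-18,0,0,0,0.2,-7.3,-2.2,-22,0,0,0,0.2,-7.3,-2.2,-25,0,0,0],
)

```text
clock: 10.28
tcp_pos: [0.5364, -0.053, 0.1715]
orientation: [0.001, -0.019, 1.0, 0.001]
wrist_force: [-0.1, 0.3, -2.9]
finger_gap: 0.012
```

```bash
python3 - <<'E'
from h import *
go([.471,-.173,.15],96,0)
E
```

```text
shift [  7.01 -11.74   2.11] turn [ 0.09  0.12 -3.78] t 10.28
```

>>> send_rows(
  series=[0.5,-0.8,0,0,0,-0.5,0,1.5,-2.5,0.3,0,0,-1,0,3,-5,0.8,0,0,-2,0,4.5,-7.5,1.3,0,0,-3,0,6,-10,1.8,0,0,-3.5,0,6.7,-11.2,2.1,0.1,0.1,-3.8,0,7,-11.7,2.1,0.1,0.1,-3.8,0,7,-11.7,2.1,0.1,0.1,-3.8,0,7,-11.7,2.1,0.1,0.1,-3.8,0],
)

```text
clock: 11.03
tcp_pos: [0.4714, -0.1709, 0.1497]
orientation: [-0.0, -0.054, 0.999, -0.001]
wrist_force: [0.7, 0.7, -2.5]
finger_gap: 0.0121
```

```bash
python3 - <<'E'
from h import *
go([.471,-.173,.0625],96,0)
E
```

```text
shift [ 0.05 -0.19  8.72] turn [-0.11 -0.06  0.14] t 11.03
```

>>> send_rows(
  series=[0,0,1.5,0,0,0,0,0,0,3.5,0,0,0,0,0,0,5.5,0,0,0,0,0,0,7,0,0,0,0,0,0,7.8,0,0,0,0,0,0,8.2,0,0,0,0,0,0,8.5,0,0,0,0,0,0,8.6,0,0,0,0,0,0,8.7,0,0,0,0,0,0,8.7,0,0,0,0],
  newtons=40,
)

```text
clock: 11.87
tcp_pos: [0.4716, -0.1712, 0.0628]
orientation: [-0.0, -0.054, 0.999, -0.001]
wrist_force: [0.6, -0.6, -2.1]
finger_gap: 0.0123
```

>>> send_rows(
  series=[0,0,0.05,0,0,0,0,0,0,0.1,0,0,0,0,0,0,0.1,0,0,0,0],
)

```text
clock: 12.12
tcp_pos: [0.4714, -0.1711, 0.062]
orientation: [-0.0, -0.054, 0.999, -0.001]
wrist_force: [-1.6, 1.6, 4.3]
finger_gap: 0.0122
```

Contact, so I release. The fingers open and the gripper retreats straight up.

>>> send_rows(
  series=[0,0,0,0,0,0,1,0,0,0,0,0,0,1,0,0,0,0,0,0,1,0,0,0,0,0,0,1,0,0,0,0,0,0,1,0,0,0,0,0,0,1,0,0,0,0,0,0,1,0,0,0,0,0,0,1],
)

```text
clock: 12.78
tcp_pos: [0.471, -0.171, 0.0611]
orientation: [-0.001, -0.054, 0.999, -0.001]
wrist_force: [-0.9, 0.4, 0.1]
finger_gap: 0.0851
```

>>> send_rows(
  series=[0,0,-1,0,0,0,1,0,0,-3,0,0,0,1,0,0,-6,0,0,0,1,0,0,-9,0,0,0,1,0,0,-12,0,0,0,1,0,0,-14,0,0,0,1,0,-6,-14,0,0,0,1,0,-10,-14,0,0,0,1,0,-12,-14,0,0,0,1,0,-12,-14,0,0,0,1],
)

```text
clock: 13.62
tcp_pos: [0.4852, -0.2963, 0.2021]
orientation: [0.0, -0.052, 0.999, -0.003]
wrist_force: [0.8, -0.9, -0.2]
finger_gap: 0.0854
```

```bash
python3 - <<'E'
from h import *
print(get_state()["wrist_force"],get_state()["finger_gap"],get_state()["clock"])
A=read_camera("scene")[170:300,180:380];B=read_camera("top")[120:320,160:400]
cv2.imwrite("pics/end.png",np.vstack([cv2.resize(A,(500,325),interpolation=2),cv2.resize(B[:130],(500,271),interpolation=2)]))
for c in("top","scene"):
    for l in("spanner","pliers","tape_measure"):
        for d in silhouettes(c,l)[:1]: print(c,l,d["p"],d["box"])
E
```

```text
[ 0.75330871 -0.89507042 -0.18327585] 0.08543908474998219 13.6167
top spanner 0.76 [266.2, 137.8, 61.6, 26.0]
top pliers 0.81 [168.1, 234.6, 52.8, 72.2]
top tape_measure 0.96 [271.5, 259.6, 34.4, 24.9]
scene spanner 0.82 [211.1, 202.3, 63.7, 22.6]
scene pliers 0.97 [253.2, 283.6, 57.2, 80.2]
scene tape_measure 0.57 [334.2, 233.4, 24.7, 39.4]
```

View pics/end.png

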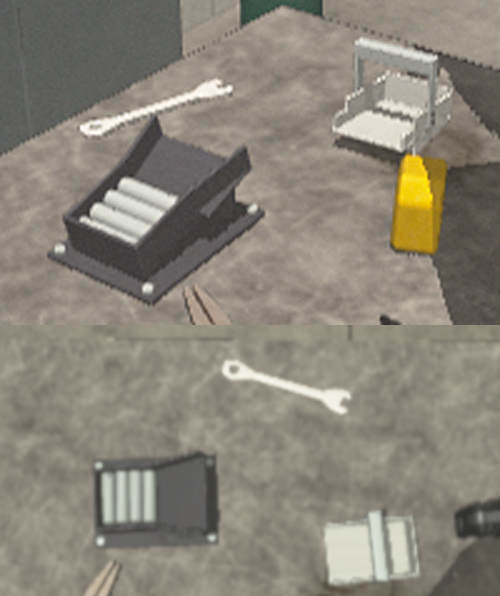

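The four pins lie in the four grooves in both views (top half (70–178, 178–245), bottom half (100–156, 470–522)). The empty pan stands upright at its old place, the gripper is clear, and the bystanders have not moved.

```bash
python3 -c "
from workcell import *
print(hand_in())"
```

```text
the job is handed in; nothing more can be done
None
```

I carried the pan to the rack by its handle and tipped it lip-low over the deck, up to 25°. The four pins rolled down and settled one in each groove. I then stood the empty pan back on the bench near its starting place, let go and backed the gripper away, and handed the job in at about 14 s of the 53 s allowed.

- **Pins:** the last pictures from both cameras show one pin in each groove, parallel to it. I judged this by eye and did not measure pin distances against the 7 mm limit.
- **Pan:** it looks upright in both views. I lowered it until the wrist force showed it was bearing on the bench. After release and retreat the wrist force was within about 1 N of zero and the fingers were fully open.
- **Bystanders:** the pliers, spanner and tape measure show at the same place in the top camera to within about 4 pixels at the box edges, which is no more than the networks' own scatter.
- **Disagreements:** some of my hand-picked points on the pan missed the model by up to 3 pixels, and the rack points by about 1. With the pan low over the deck, the lip showed about 1 pixel off its predicted place. None of this mattered for the pour.

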